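# Engage the sample carousel on its keyed drive and lock it

### The job

The sample carousel is sitting high on its drive unit because the slot under its hub is not lined up with the drive key. Turn it, pressing down, until it drops and sits fully home on the deck, without lifting it off the spindle; then swing the blue hold-down arm in over the carousel's rim until it stops. Leave the other things on the bench where they are.

Things in the scene. Friction and masses are not known exactly. Their poses are not given: they have to be found in the camera images.
- drive_unit: White and grey box 250 x 250 mm, fixed to the bench; flat deck 60 mm above its origin (centre of underside). x axis: line of the drive key, shown by two orange stripes on the deck, 90 to 118 mm either way along x; z up. The key is two steel dogs, 10 mm wide, 12 mm tall, from 14 to 27 mm out along +x and -x, hidden under the carousel.
- spindle_foot (a point): Where the spindle's axis meets the deck (60 mm above the bench); axes as drive_unit. The steel spindle is 12 mm in diameter and 36 mm tall. Around the key an aluminium lift ring (radii 42 to 54 mm) carries the carousel 0.5 mm above the dogs. The ring is held only by friction, no spring: with the carousel on it, it needs 4 to 8 N of push to go down, and stays down.
- carousel: White translucent disc, 160 mm diameter, 8 mm thick, about 0.3 kg, with coloured tube caps (3 mm high) near its rim, loose on the spindle (1 mm play). Origin on its axis at the hub's underside; disc top 20 mm above it. The hub, 12 mm high, has one straight slot 14 mm wide right across it along x, below the handle bar. It starts 0.45 rad or more from fitting, either direction.
- carousel_grip (a point): Centre of the carousel's black handle bar with orange ends: 88 mm long (x), 14 wide (y), 14 high, on a leg at each end (32 to 44 mm from centre); 24 mm gap under it; disc top 31 mm below this point. Bar must lie along spindle_foot x, either way round (half turn makes no difference; play 0.06 rad). Point is 63.5 mm above the deck riding high, 51 mm when home.
- clamp_pivot (a point): Pivot of the blue hold-down arm, 110 mm along spindle_foot's +y from the spindle; this point is at clamp_knob's height, 51.5 mm above the deck; z up. The arm is 18 mm wide and reaches 68 mm out, underside 25.5 and top 35.5 mm above the deck: it passes 5.5 mm over the disc when the carousel is home, and is blocked by the disc's edge when it rides high.
- clamp_knob (a point): Centre of the black upright knob on the hold-down arm: 20 mm diameter, 32 mm tall (16 mm above and below this point), 55 mm from clamp_pivot. It is the thing to push or hold.
- hold_arm (a joint): Arm angle, rad: 0 = swung out, pointing from its pivot along spindle_foot's -x; 1.571 = its stop, pointing at the spindle, over the disc. Grows anticlockwise seen from above. Starts between 0 and 0.35. Stays where it is left; takes about 2 N at the knob to move.
- tube_rack: Blue rack 50 x 130 x 30 mm with four capped tubes standing in it (89 mm high in all), behind the drive unit; origin centre of underside. Bystander.
- cartridge_a: Grey test cartridge 75 x 38 x 42 mm high, to the right of the drive unit; origin centre of underside. Bystander.
- cartridge_b: A second such grey test cartridge, out on the right. Bystander.
- spray_bottle: White bottle with blue cap, 68 mm across, 190 mm high, on the left; origin centre of underside. Bystander.
- mouse: Black computer mouse, 100 x 60 x 35 mm, on a round blue mat on the left; origin centre of underside. Bystander.
- scanner: Blue-and-white hand scanner on a stand with a 100 mm round foot, about 170 mm high, on the right; origin centre of the foot's underside. Bystander.
Mind the look-alikes: they are no part of the job. What is shaped like the carousel but green or pink is not meant.

How it is judged:
By the outcome, as a careful person would: the job done as asked, in the order asked, and still so for the second after the job is handed in, with the robot touching nothing.
It also fails if it takes over 61 s, if anything falls off the work surface, if the arm or the gripper's body presses on something with over 40 N, if the wrist force passes 120 N, or if a joint passes its speed limit or range.

### The arm

A 7-joint arm with a two-finger parallel gripper is mounted at the origin on the work surface. World frame = base frame: x ahead of the robot, y to its left, z up, the work surface at z = 0. Lengths are in m, angles in rad, forces in N, time in s.
With the tool pointing down it reaches from about 0.35 to 0.9 m from the base axis. Payload 8.1 kg.
Tool frame: the origin (TCP) lies midway between the tips of the shut fingers; the grasp point (between the pads) lies 19 mm behind it; z points along the fingers, y is the line along which they close (so a half turn about z gives the same grasp; the last joint's range is limited). The gripper opens to 92 mm and grips with 3 to 60 N. Pads are 19 mm wide; open, the fingers measure 130 mm over their backs; the gripper's body (75 mm by 190 mm) begins 47 mm behind the grasp point.
Start: joints at [1.183, 0.434, 0.025, 1.573, -0.012, 1.134, -0.075], TCP at [0.176, -0.6, 0.227] pointing down, gripper open.
Joint ranges: [-2.62, 2.62], [-0.44, 2.09], [-1.27, 1.32], [0.08, 2.57], [-1.32, 4.46], [0.12, 2], [-2.74, 2.74]. Speed limits (rad/s): [2.22, 2.22, 3.01, 3.01, 3.14, 3.14, 3.14].

### API

Orientations are given as a rotation vector (axis times angle).
In Python, from cell import arm gives the robot as it stands.
- The arm moves only by the tool move_arm, never from a script. Its argument "motion" is a list of rows, each an object of numbers: "tx", "ty", "tz": the shift along the tool's x, y, z normalised to -1 to 1, where 1 is 1000 mm; "twist": the turn about the tool's z normalised to -1 to 1, where 1 is pi/2 rad. In form: [{"tx": .., "ty": .., "tz": .., "twist": ..}, ...]. A call has 1 to 12 rows; each row shifts and turns the commanded pose from where the row before left it, along the tool's axes as they then stand; what a row does not reach is not made up. A row lasts 1/10 s, in which the tool goes at most 50 mm and 8.59 degrees, less where a joint would pass 70% of its speed; a pose out of reach is approached as far as the arm can. A call with a number of a shift or a turn outside -1 to 1 is refused whole. A call with a gripper value outside its range is refused whole. "gripper" is the gripper's target within -1 to 1 (shut at 1, half-way at 0, fully open at -1), set as the call begins (left out, the last holds). The fingers move at their own pace and stop on an object; "squeeze" is the grip in N (left out, the last holds). Time passes only in rows, so rows that do not move let the fingers close. It gives the time, the measured TCP pose, the force, the opening and the grip force at its end, in the units of the state.
- arm.observe(): the state, without advancing time (a new reading comes with each control period).
- arm.get_image(name): name is "scene" or "top"; returns the picture (400x640x3 uint8, red, green, blue); there is no depth.
- arm.calibration(name): a dict with "K" (3x3 intrinsics, pixels), "T" (4x4, takes a point from camera to world coordinates). Camera axes: x right, y down, z forward; pixel columns grow to the right and rows downward; lengths in m; the calibration is good to about 2 mm. A picture is of the moment at which its call begins. calibration takes no time and is no camera call.
- arm.sign_off(): hands the job in; it is judged then, once.
Trained networks look in the newest picture that a camera, given by its name, has taken for a name from the list of things; names that differ only in an ending like _2 or _b are one class to them, and where a whole thing is asked for, a point or a joint stands for the part that bears it (a point fixed in the world has none). Each returns a list of dicts, best first, with "conf" (0 to 1); they miss things now and then, are a little off and sometimes report something else, mostly with a low value. They report only what shows in the picture. A call takes as long as a camera call. They do not tell look-alikes from the thing itself.
- arm.look_for(camera, query): "point" ([column, row] as shares, 0 to 1, of the picture: columns of its width, rows of its height, amid what is visible of it).
- arm.regions_of(camera, query): "region" (400x640 bool, what is visible of it) and "point" ([column, row] as shares, 0 to 1, of the picture: columns of its width, rows of its height, amid what is visible of it).
- arm.place_of(camera, query): "point" ([column, row] as shares, 0 to 1, of the picture: columns of its width, rows of its height: a listed point, or the origin of a listed thing).
The state is a dict: "clock": time; "joints": joint angles; "dq": joint speeds; "joint_efforts": joint torques, N m; "position": TCP position; "ee_rot": TCP orientation; "force": force on the tool from outside, world axes, zero at the start; "ft_torque": the same for the moment, N m; "width": opening from 0.0 (shut) to 1.0 (fully open); "gripper_force": force on a finger pad.
Only numpy, scipy, OpenCV 4.12 (cv2) and the standard library are available. Lean on these libraries where they do the work, as an engineer would, in place of code of your own. Each camera call takes 0.05 s, during which the arm holds its last target. There are 200 camera calls.

## Working session

There is one attempt and no reset: what is moved stays moved. The work goes in short steps, Python scripts to look and compute and a tool call to move; the robot and the scene stay as the last step left them, time stands still between calls to the robot, and variables do not carry over. Pictures are saved under pics/ and viewed, at most 10 in all, crops included, and the job is handed in when it is done.

Besides the shell and the picture viewer there is one more tool, called as name([rows], argument=value, ...), one row to a line, values as JSON. move_arm: Moves the arm, as the interface text tells. Scaled input: -1 to 1 covers 1000 mm each way for a shift and pi/2 rad each way for a turn. Its arguments: {"type":"object","properties":{"motion":{"type":"array","items":{"type":"object","properties":{"tx":{"type":"number"},"ty":{"type":"number"},"tz":{"type":"number"},"twist":{"type":"number"}}}},"gripper":{"type":"number"},"squeeze":{"type":"number"}},"required":["motion"]}

```bash
mkdir -p pics; cat > h.py <<'E'
import numpy as np, cv2
from cell import arm
def snap(n,f):
    im=arm.get_image(n); cv2.imwrite('pics/'+f,im[:,:,::-1]); return im
def ray(n,uv):
    c=arm.calibration(n);K=np.array(c['K']);T=np.array(c['T'])
    d=T[:3,:3]@np.linalg.solve(K,[uv[0],uv[1],1]);return T[:3,3],d/np.linalg.norm(d)
def atz(n,uv,z):
    o,d=ray(n,uv);return o+d*(z-o[2])/d[2]
def tri(a,b):
    (o1,d1),(o2,d2)=ray('scene',a),ray('top',b)
    s=np.linalg.lstsq(np.c_[d1,-d2],o2-o1,rcond=None)[0]
    p,q=o1+s[0]*d1,o2+s[1]*d2;return (p+q)/2,np.linalg.norm(p-q)
E
python3 - <<'E'
from h import *
np.set_printoptions(precision=4,suppress=True)
a=snap('scene','s0.png');b=snap('top','t0.png')
for n in('scene','top'):
    for q in('spindle_foot','carousel_grip','carousel','clamp_pivot','clamp_knob','drive_unit','tube_rack','spray_bottle','scanner'):
        print(n,q,[(round(r['conf'],2),(np.array(r['point'])*[640,400]).round(1)) for r in arm.place_of(n,q)][:4])
    print(arm.calibration(n)['T'])
print(arm.observe())
E
```

```text
scene spindle_foot [(0.86, array([325.8, 204.1])), (0.51, array([363.3, 147.6]))]
scene carousel_grip [(0.96, array([292.9, 282.1])), (0.73, array([326. , 183.9])), (0.73, array([429.9, 199.1]))]
scene carousel [(0.8, array([294.6, 296.2])), (0.67, array([325.9, 200.1])), (0.64, array([429.2, 209.7]))]
scene clamp_pivot [(0.48, array([347.2, 175.1]))]
scene clamp_knob [(0.76, array([336.7, 165.8]))]
scene drive_unit [(0.85, array([323.9, 214.9])), (0.35, array([364.3, 148. ]))]
scene tube_rack [(0.67, array([374.5, 238.5]))]
scene spray_bottle [(0.75, array([400.2, 164.5])), (0.73, array([214.8, 333.4])), (0.57, array([348. , 173.4]))]
scene scanner [(0.77, array([213.2, 333. ])), (0.18, array([148.3, 299.6]))]
[[ 0.8078  0.3534 -0.4717  1.2915]
 [ 0.5892 -0.5065  0.6296 -0.9265]
 [-0.0164 -0.7865 -0.6173  1.0163]
 [ 0.      0.      0.      1.    ]]
top spindle_foot []
top carousel_grip [(0.66, array([401.3, 171.5])), (0.6, array([246.5, 128.9])), (0.57, array([301.3, 201.5])), (0.52, array([362.2, 204.2]))]
top carousel [(0.98, array([304.4, 206.4])), (0.85, array([247.1, 136.2])), 
[... 200 characters left out ...]
91.9]))]
top scanner [(0.79, array([462.8, 202.1]))]
[[ 0.0239 -0.9979  0.0598  0.5143]
 [-0.9996 -0.0231  0.0142 -0.0043]
 [-0.0128 -0.0601 -0.9981  1.3215]
 [ 0.      0.      0.      1.    ]]
{'clock': 1.0, 'joints': array([ 1.1834,  0.4345,  0.025 ,  1.5732, -0.0116,  1.134 , -0.0751]), 'dq': array([0.0019, 0.0013, 0.0013, 0.0004, 0.0023, 0.0009, 0.0001]), 'joint_efforts': array([  0.0011, -66.7669,   0.9847, -31.4813,  -0.0605,   0.0331,
         0.    ]), 'position': array([ 0.1756, -0.5998,  0.2268]), 'ee_rot': array([ 3.1098,  0.4457, -0.0001]), 'force': array([0.4436, 0.1372, 0.3968]), 'ft_torque': array([ 0.0229, -0.0089, -0.0445]), 'gripper_force': 0.0, 'width': 0.9972894060183506}
```

View pics/s0.png

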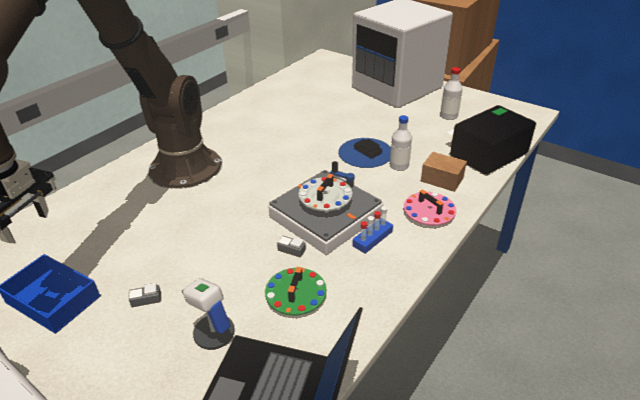

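View pics/t0.png

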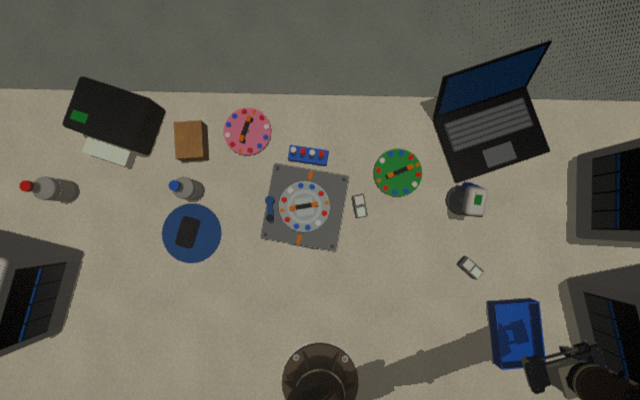

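The candidates are: white on the drive unit, top (304,206) / scene (326,190); green, top (399,173) / scene (294,290); pink, top (247,131) / scene (430,208). I choose the white one. The stripes are at top (310,174) and (299,240), and the blue arm is at (269,208).

```bash
python3 - <<'E'
from h import *
np.set_printoptions(precision=4,suppress=True)
a=cv2.imread('pics/s0.png');b=cv2.imread('pics/t0.png')
ca=cv2.resize(a[145:255,260:390],None,fx=4,fy=4,interpolation=cv2.INTER_CUBIC)
cb=cv2.resize(b[160:255,255:355],None,fx=4.4,fy=4.6,interpolation=cv2.INTER_CUBIC)
h=max(len(ca),len(cb));pad=lambda i:cv2.copyMakeBorder(i,0,h-len(i),0,0,cv2.BORDER_CONSTANT)
c=np.hstack([pad(ca),pad(cb)]);c=cv2.resize(c,None,fx=800/c.shape[1],fy=800/c.shape[1]);cv2.imwrite('pics/c0.png',c);print(c.shape, ca.shape,cb.shape)
for n,im,(x0,x1,y0,y1) in(('scene',a,(260,390,145,255)),('top',b,(255,355,160,255))):
    hsv=cv2.cvtColor(im,cv2.COLOR_BGR2HSV)
    m=cv2.inRange(hsv,(7,110,90),(20,255,255));mm=np.zeros_like(m);mm[y0:y1,x0:x1]=m[y0:y1,x0:x1]
    k,_,st,ce=cv2.connectedComponentsWithStats(mm)
    for i in range(1,k):
        if st[i,4]>4: print(n,st[i],ce[i].round(1),atz(n,ce[i],.06),atz(n,ce[i],.13))
print(tri((325.9,183.9),(301.3,201.5)), tri((336.7,165.8),(267,221.8)))
E
```

```text
(367, 800, 3) (440, 520, 3) (437, 440, 3)
scene [327 174   7   5  24] [329.8 175.7] [0.5012 0.1776 0.06  ] [0.559  0.0968 0.13  ]
scene [333 178   4   3  10] [334.2 179. ] [0.5233 0.1708 0.06  ] [0.5795 0.0905 0.13  ]
scene [298 184   4   4  12] [299.5 185.5] [0.4541 0.0801 0.06  ] [0.5154 0.0064 0.13  ]
scene [317 186   7   5  25] [320.2 188. ] [0.5152 0.1064 0.06  ] [0.5721 0.0308 0.13  ]
scene [313 204   4   4   9] [314.8 205.6] [0.5537 0.0264 0.06  ] [ 0.6077 -0.0433  0.13  ]
scene [347 213   9   6  30] [350.8 215.6] [0.6674 0.0485 0.06  ] [ 0.7131 -0.0229  0.13  ]
top [308 170   5  10  38] [310.  174.4] [0.6677 0.0463 0.06  ] [0.6592 0.0435 0.13  ]
top [311 201   7   6  32] [314.1 203.8] [0.5738 0.0309 0.06  ] [0.5705 0.029  0.13  ]
top [324 201   5   4  15] [326.1 202.2] [ 0.5797 -0.0071  0.06  ] [ 0.5761 -0.007   0.13  ]
top [289 205   7   6  33] [292.  207.6] [0.56   0.1011 0.06  ] [0.5575 0.0953 0.13  ]
top [280 208   5   4  14] [281.8 209.9] [0.552  0.1335 0.06  ] [0.5499 0.1259 0.13  ]
top [296 234   6  10  40] [298.6 238.6] [0.462  0.0773 0.06  ] [0.4649 0.0728 0.13  ]
(array([0.5732, 0.0651, 0.1253]), np.float64(0.009112087247706234)) (array([0.5188, 0.1779, 0.104 ]), np.float64(0.015144371835246386))
```

View pics/c0.png

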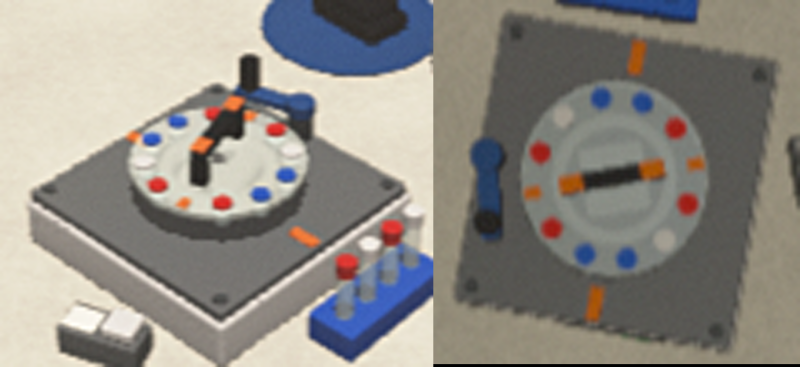

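The crop shows the white carousel on the drive unit. Its bar lies nearly across the stripe line, and the blue arm is swung out with its knob at top (270,218). The drive x axis is at about -0.149 rad and the bar at about -1.377 rad, so the carousel needs roughly +1.23 rad anticlockwise. I go there now.

move_arm([
  {"tx": 0.0233,"ty": -0.0219},
  {"tx": 0.0233,"ty": -0.0219},
  {"tx": 0.0233,"ty": -0.0219},
  {"tx": 0.0233,"ty": -0.0219},
  {"tx": 0.0233,"ty": -0.0219},
  {"tx": 0.0233,"ty": -0.0219},
  {"tx": 0.0233,"ty": -0.0219},
  {"tx": 0.0233,"ty": -0.0219},
  {"tx": 0.0233,"ty": -0.0219},
  {"tx": 0.0233,"ty": -0.0219},
  {"tx": 0.0233,"ty": -0.0219},
  {"tx": 0.0233,"ty": -0.0219},
], gripper=-1)

```text
invalid input
```

move_arm([
  {"tx": 0.0233,"ty": -0.0219},
  {"tx": 0.0233,"ty": -0.0219},
  {"tx": 0.0233,"ty": -0.0219},
  {"tx": 0.0233,"ty": -0.0219},
  {"tx": 0.0233,"ty": -0.0219},
  {"tx": 0.0233,"ty": -0.0219},
  {"tx": 0.0233,"ty": -0.0219},
  {"tx": 0.0233,"ty": -0.0219},
  {"tx": 0.0233,"ty": -0.0219},
  {"tx": 0.0233,"ty": -0.0219},
  {"tx": 0.0233,"ty": -0.0219},
  {"tx": 0.0233,"ty": -0.0219},
])

```text
invalid input
```

move_arm([
  {"twist": -0.0785},
  {"twist": -0.0785},
  {"twist": -0.0785},
  {"twist": -0.0785},
  {"twist": -0.0785},
  {"twist": -0.0785},
  {"twist": -0.0785},
  {"twist": -0.0785},
  {"twist": -0.0785},
  {"twist": -0.0785},
  {"twist": -0.0785},
  {"twist": -0.0785},
])

```text
invalid input
```

```bash
python3 - <<'E'
from h import *
s=arm.observe();r=s['ee_rot'];print(s['position'],2*np.arctan2(r[1],r[0]),r,s['joints'],s['clock'],s['force'])
# where drive/knob are
for z in(.11,.1275):print(atz('top',(269.7,217.9),z))
E
```

```text
[ 0.17555349 -0.59984018  0.22675174] 0.2846922893701348 [ 3.10978183e+00  4.45679712e-01 -5.13401391e-05] [ 1.18340687  0.43447762  0.02501811  1.57321091 -0.01157704  1.13402066
 -0.07510545] 1.0 [0.44363699 0.13723122 0.39680516]
[0.52498331 0.16433171 0.11      ]
[0.52482838 0.16189647 0.1275    ]
```

Rows probably need all four numbers.

move_arm([
  {"tx": 0.0233,"ty": -0.0219,"tz": 0,"twist": 0},
  {"tx": 0.0233,"ty": -0.0219,"tz": 0,"twist": 0},
  {"tx": 0.0233,"ty": -0.0219,"tz": 0,"twist": 0},
  {"tx": 0.0233,"ty": -0.0219,"tz": 0,"twist": 0},
  {"tx": 0.0233,"ty": -0.0219,"tz": 0,"twist": 0},
  {"tx": 0.0233,"ty": -0.0219,"tz": 0,"twist": 0},
  {"tx": 0.0233,"ty": -0.0219,"tz": 0,"twist": 0},
  {"tx": 0.0233,"ty": -0.0219,"tz": 0,"twist": 0},
  {"tx": 0.0233,"ty": -0.0219,"tz": 0,"twist": 0},
  {"tx": 0.0233,"ty": -0.0219,"tz": 0,"twist": 0},
  {"tx": 0.0233,"ty": -0.0219,"tz": 0,"twist": 0},
  {"tx": 0.0233,"ty": -0.0219,"tz": 0,"twist": 0},
], gripper=-1)

```text
clock: 2.2
position: [0.3707, -0.268, 0.227]
ee_rot: [3.109, 0.446, 0.001]
force: [0.1, -0.5, 0.6]
width: 1.003
gripper_force: 0.0
```

move_arm([
  {"tx": 0.0233,"ty": -0.0219,"tz": 0,"twist": 0},
  {"tx": 0.0233,"ty": -0.0219,"tz": 0,"twist": 0},
  {"tx": 0.0233,"ty": -0.0219,"tz": 0,"twist": 0},
  {"tx": 0.0233,"ty": -0.0219,"tz": 0,"twist": 0},
  {"tx": 0.0233,"ty": -0.0219,"tz": 0,"twist": 0},
  {"tx": 0.0233,"ty": -0.0219,"tz": 0,"twist": 0},
  {"tx": 0.0233,"ty": -0.0219,"tz": 0,"twist": 0},
  {"tx": 0.0233,"ty": -0.0219,"tz": 0,"twist": 0},
  {"tx": 0.0233,"ty": -0.0219,"tz": 0,"twist": 0},
  {"tx": 0.0233,"ty": -0.0219,"tz": 0,"twist": 0},
  {"tx": 0.0233,"ty": -0.0219,"tz": 0,"twist": 0},
  {"tx": 0.0233,"ty": -0.0219,"tz": 0,"twist": 0},
])

```text
clock: 3.4
position: [0.5653, 0.0627, 0.2268]
ee_rot: [3.11, 0.445, 0.0]
force: [1.3, -1.0, 0.1]
width: 0.998
gripper_force: 0.0
```

move_arm([
  {"tx": 0,"ty": 0,"tz": 0,"twist": -0.0785},
  {"tx": 0,"ty": 0,"tz": 0,"twist": -0.0785},
  {"tx": 0,"ty": 0,"tz": 0,"twist": -0.0785},
  {"tx": 0,"ty": 0,"tz": 0,"twist": -0.0785},
  {"tx": 0,"ty": 0,"tz": 0,"twist": -0.0785},
  {"tx": 0,"ty": 0,"tz": 0,"twist": -0.0785},
  {"tx": 0,"ty": 0,"tz": 0,"twist": -0.0785},
  {"tx": 0,"ty": 0,"tz": 0,"twist": -0.0785},
  {"tx": 0,"ty": 0,"tz": 0,"twist": -0.0785},
  {"tx": 0,"ty": 0,"tz": 0,"twist": -0.0785},
  {"tx": 0,"ty": 0,"tz": 0,"twist": -0.0785},
  {"tx": 0,"ty": 0,"tz": 0,"twist": -0.0785},
])

```text
clock: 4.6
position: [0.5647, 0.0615, 0.2268]
ee_rot: [1.99, 2.43, -0.0]
force: [-0.1, 0.3, 0.0]
width: 1.0
gripper_force: 0.0
```

```bash
python3 - <<'E'
from h import *
s=arm.observe();r=s['ee_rot'];print(s['position'],2*np.arctan2(r[1],r[0]),r,s['joints'],s['clock'],s['force'])
E
```

```text
[0.56466451 0.06152189 0.22676923] 1.7692358372129653 [ 1.99035158e+00  2.43042501e+00 -1.06756347e-04] [ 0.29230654  0.43219953 -0.69089659  1.67260927  0.29772304  1.14456747
 -0.27945331] 4.6 [-0.09704563  0.33675269  0.00115867]
```

move_arm([
  {"tx": 0,"ty": 0,"tz": 0.02,"twist": 0},
  {"tx": 0,"ty": 0,"tz": 0.02,"twist": 0},
  {"tx": 0,"ty": 0,"tz": 0.02,"twist": 0},
  {"tx": 0,"ty": 0,"tz": 0.02,"twist": 0},
  {"tx": 0,"ty": 0,"tz": 0.015,"twist": 0},
  {"tx": 0,"ty": 0,"tz": 0.01,"twist": 0},
  {"tx": 0,"ty": 0,"tz": 0.01,"twist": 0},
  {"tx": 0,"ty": 0,"tz": 0.007,"twist": 0},
  {"tx": 0,"ty": 0,"tz": 0,"twist": 0},
])

```text
clock: 5.5
position: [0.5643, 0.0616, 0.1041]
ee_rot: [-1.996, -2.425, 0.001]
force: [0.1, 0.7, 0.8]
width: 1.003
gripper_force: 0.0
```

move_arm([
  {"tx": 0,"ty": 0,"tz": 0,"twist": 0},
  {"tx": 0,"ty": 0,"tz": 0,"twist": 0},
  {"tx": 0,"ty": 0,"tz": 0,"twist": 0},
  {"tx": 0,"ty": 0,"tz": 0,"twist": 0},
  {"tx": 0,"ty": 0,"tz": 0,"twist": 0},
  {"tx": 0,"ty": 0,"tz": 0,"twist": 0},
  {"tx": 0,"ty": 0,"tz": 0,"twist": 0},
  {"tx": 0,"ty": 0,"tz": 0,"twist": 0},
], gripper=1, squeeze=30)

```text
clock: 6.3
position: [0.5646, 0.0617, 0.1047]
ee_rot: [1.996, 2.426, -0.0]
force: [-0.5, 0.4, 0.7]
width: 0.356
gripper_force: 0.0
```

move_arm([
  {"tx": 0,"ty": 0,"tz": 0,"twist": 0},
  {"tx": 0,"ty": 0,"tz": 0,"twist": 0},
  {"tx": 0,"ty": 0,"tz": 0,"twist": 0},
  {"tx": 0,"ty": 0,"tz": 0,"twist": 0},
  {"tx": 0,"ty": 0,"tz": 0,"twist": 0},
  {"tx": 0,"ty": 0,"tz": 0,"twist": 0},
])

```text
clock: 6.9
position: [0.5646, 0.0617, 0.1047]
ee_rot: [-1.996, -2.426, 0.0]
force: [-0.5, -0.1, 1.4]
width: 0.151
gripper_force: 30.0
```

move_arm([
  {"tx": 0,"ty": 0,"tz": 0,"twist": -0.071},
  {"tx": 0,"ty": 0,"tz": 0,"twist": -0.071},
  {"tx": 0,"ty": 0,"tz": 0,"twist": -0.071},
  {"tx": 0,"ty": 0,"tz": 0,"twist": -0.071},
  {"tx": 0,"ty": 0,"tz": 0,"twist": -0.071},
  {"tx": 0,"ty": 0,"tz": 0,"twist": -0.071},
  {"tx": 0,"ty": 0,"tz": 0,"twist": -0.071},
  {"tx": 0,"ty": 0,"tz": 0,"twist": -0.071},
  {"tx": 0,"ty": 0,"tz": 0,"twist": -0.071},
  {"tx": 0,"ty": 0,"tz": 0,"twist": -0.071},
  {"tx": 0,"ty": 0,"tz": 0,"twist": -0.071},
  {"tx": 0,"ty": 0,"tz": 0,"twist": 0},
])

```text
clock: 8.1
position: [0.5647, 0.0615, 0.1047]
ee_rot: [-0.234, -3.133, -0.0]
force: [-0.3, -0.4, -0.4]
width: 0.149
gripper_force: 30.0
```

move_arm([
  {"tx": 0,"ty": 0,"tz": 0.001,"twist": 0},
  {"tx": 0,"ty": 0,"tz": 0.001,"twist": 0},
  {"tx": 0,"ty": 0,"tz": 0.001,"twist": 0},
])

```text
clock: 8.4
position: [0.5648, 0.0615, 0.1021]
ee_rot: [0.241, 3.132, -0.001]
force: [-1.2, -2.0, 5.3]
width: 0.153
gripper_force: 30.0
```

move_arm([
  {"tx": 0,"ty": 0,"tz": 0.0015,"twist": 0},
  {"tx": 0,"ty": 0,"tz": 0.0015,"twist": 0},
  {"tx": 0,"ty": 0,"tz": 0.0015,"twist": 0},
  {"tx": 0,"ty": 0,"tz": 0.0015,"twist": 0},
  {"tx": 0,"ty": 0,"tz": 0,"twist": 0},
])

```text
clock: 8.9
position: [0.5648, 0.0616, 0.0959]
ee_rot: [0.24, 3.132, -0.001]
force: [0.1, -1.3, 1.7]
width: 0.149
gripper_force: 30.0
```

move_arm([
  {"tx": 0,"ty": 0,"tz": 0.001,"twist": 0},
  {"tx": 0,"ty": 0,"tz": 0.001,"twist": 0},
  {"tx": 0,"ty": 0,"tz": 0.001,"twist": 0},
  {"tx": 0,"ty": 0,"tz": 0.001,"twist": 0},
  {"tx": 0,"ty": 0,"tz": 0.0005,"twist": 0},
])

```text
clock: 9.4
position: [0.5648, 0.0616, 0.0921]
ee_rot: [0.239, 3.132, -0.001]
force: [-5.5, -4.0, 18.7]
width: 0.15
gripper_force: 30.0
```

It has bottomed out after 12.6 mm at 19 N, which is the expected drop. I release and rise, then look.

move_arm([
  {"tx": 0,"ty": 0,"tz": -0.0005,"twist": 0},
  {"tx": 0,"ty": 0,"tz": 0,"twist": 0},
  {"tx": 0,"ty": 0,"tz": 0,"twist": 0},
  {"tx": 0,"ty": 0,"tz": 0,"twist": 0},
  {"tx": 0,"ty": 0,"tz": 0,"twist": 0},
  {"tx": 0,"ty": 0,"tz": 0,"twist": 0},
  {"tx": 0,"ty": 0,"tz": -0.01,"twist": 0},
  {"tx": 0,"ty": 0,"tz": -0.02,"twist": 0},
  {"tx": 0,"ty": 0,"tz": -0.03,"twist": 0},
  {"tx": 0,"ty": 0,"tz": -0.03,"twist": 0},
], gripper=0)

```text
clock: 10.4
position: [0.5643, 0.0618, 0.1832]
ee_rot: [-0.235, -3.132, -0.0]
force: [0.8, -0.4, 0.4]
width: 0.497
gripper_force: 0.0
```

move_arm([
  {"tx": 0.04,"ty": 0,"tz": 0,"twist": 0},
  {"tx": 0.04,"ty": 0,"tz": 0,"twist": 0},
  {"tx": 0.04,"ty": 0,"tz": 0,"twist": 0},
  {"tx": 0.04,"ty": 0,"tz": 0,"twist": 0},
  {"tx": 0,"ty": 0,"tz": 0,"twist": 0},
], gripper=0)

```text
clock: 10.9
position: [0.4017, 0.086, 0.1819]
ee_rot: [-0.23, -3.132, 0.006]
force: [0.5, -1.0, 0.5]
width: 0.5
gripper_force: 0.0
```

```bash
python3 - <<'E'
from h import *
np.set_printoptions(precision=4,suppress=True)
s=arm.observe();r=s['ee_rot'];print(s['position'],2*np.arctan2(r[1],r[0]),s['clock'],s['width'])
a=snap('scene','s1.png');b=snap('top','t1.png')
ca=cv2.resize(a[145:255,260:390],(480,406),interpolation=cv2.INTER_CUBIC)
cb=cv2.resize(b[160:255,255:355],(320,304),interpolation=cv2.INTER_CUBIC)
c=np.zeros((406,800,3),np.uint8);c[:,:480]=ca;c[:304,480:]=cb;cv2.imwrite('pics/c1.png',c[:,:,::-1])
for n in('scene','top'):
    for q in('carousel_grip','clamp_knob','clamp_pivot'):
        print(n,q,[(round(r['conf'],2),(np.array(r['point'])*[640,400]).round(1)) for r in arm.place_of(n,q)][:4])
P=lambda n,p:(lambda c:(lambda v:(np.array(c['K'])@v)[:2]/v[2])((np.linalg.inv(c['T'])@[*p,1])[:3]))(arm.calibration(n))
for z in(.111,.1235):print(P('scene',(.5648,.0618,z)),P('top',(.5648,.0618,z)))
E
```

```text
[0.4017 0.086  0.1819] -3.2881605269507856 10.9 0.5003426383817404
scene carousel_grip [(0.71, array([430.5, 196.3])), (0.63, array([291.8, 279.9])), (0.62, array([324.2, 186.4])), (0.33, array([351.9, 171.3]))]
scene clamp_knob [(0.5, array([335.5, 165.8]))]
scene clamp_pivot [(0.75, array([351.6, 171.3]))]
top carousel_grip [(0.94, array([304.6, 206.6])), (0.78, array([244.8, 129. ])), (0.73, array([401.9, 170. ]))]
top clamp_knob [(0.68, array([268. , 220.8]))]
top clamp_pivot [(0.49, array([266.6, 199.4]))]
[324.537  187.2413] [303.494  205.6723]
[324.4846 183.8131] [303.2735 205.4949]
```

View pics/c1.png

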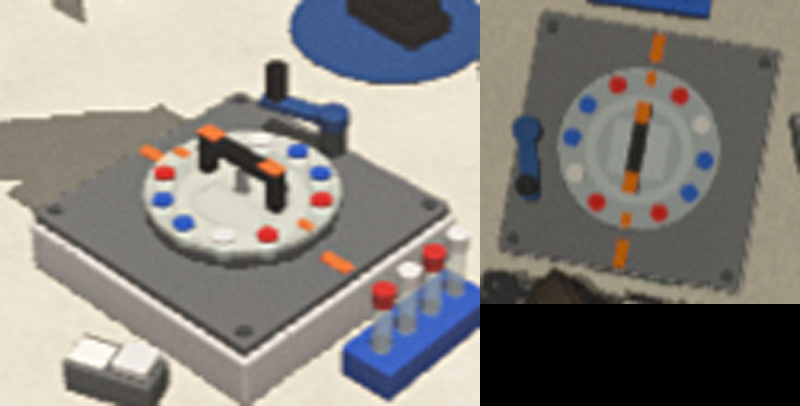

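The carousel is fully home: its bar lies on the stripe line and the dark gap has gone. Grip point is at scene (324,186), against 187 predicted for home. The knob is at scene (335,166) and top (270,218), about (0.526, 0.162), so the arm angle is about 0.30. I turn the tool to lie along the arm.

move_arm([
  {"tx": 0,"ty": 0,"tz": 0,"twist": 0.0823},
  {"tx": 0,"ty": 0,"tz": 0,"twist": 0.0823},
  {"tx": 0,"ty": 0,"tz": 0,"twist": 0.0823},
  {"tx": 0,"ty": 0,"tz": 0,"twist": 0.0823},
  {"tx": 0,"ty": 0,"tz": 0,"twist": 0.0823},
  {"tx": 0,"ty": 0,"tz": 0,"twist": 0.0823},
  {"tx": 0,"ty": 0,"tz": 0,"twist": 0.0823},
  {"tx": 0,"ty": 0,"tz": 0,"twist": 0.0823},
  {"tx": 0,"ty": 0,"tz": 0,"twist": 0.0823},
  {"tx": 0,"ty": 0,"tz": 0,"twist": 0.0823},
  {"tx": 0,"ty": 0,"tz": 0,"twist": 0.0823},
])

```text
clock: 12.4
position: [0.4068, 0.0858, 0.1816]
ee_rot: [-2.229, -2.213, -0.0]
force: [0.6, 0.5, 0.2]
width: 0.5
gripper_force: 0.0
```

move_arm([
  {"tx": 0,"ty": 0,"tz": 0,"twist": 0.0823},
  {"tx": 0,"ty": 0,"tz": 0,"twist": 0.0823},
  {"tx": 0,"ty": 0,"tz": 0,"twist": 0.0823},
  {"tx": 0,"ty": 0,"tz": 0,"twist": 0.0823},
  {"tx": 0,"ty": 0,"tz": 0,"twist": 0.0823},
  {"tx": 0,"ty": 0,"tz": 0,"twist": 0.0823},
  {"tx": 0,"ty": 0,"tz": 0,"twist": 0.0823},
  {"tx": 0,"ty": 0,"tz": 0,"twist": 0.0823},
  {"tx": 0,"ty": 0,"tz": 0,"twist": 0.0823},
  {"tx": 0,"ty": 0,"tz": 0,"twist": 0.0823},
  {"tx": 0,"ty": 0,"tz": 0,"twist": 0.0823},
  {"tx": 0,"ty": 0,"tz": 0,"twist": 0},
])

```text
clock: 13.6
position: [0.4067, 0.0858, 0.1816]
ee_rot: [-3.133, -0.228, 0.001]
force: [-0.6, -0.5, -0.3]
width: 0.502
gripper_force: 0.0
```

```bash
python3 - <<'E'
from h import *
np.set_printoptions(precision=4,suppress=True)
s=arm.observe();r=s['ee_rot'];y=2*np.arctan2(r[1],r[0]);p=s['position'];print(p,r,y,s['clock'],s['width'],s['joints'])
for t in((334.8,166.7),(335.5,165.8)):print(atz('scene',t,.1115), tri(t,(269,219)))
d=np.array([.5266,.1622])-p[:2];print(d@[np.cos(y),np.sin(y)],d@[np.sin(y),-np.cos(y)])
E
```

```text
[0.4067 0.0858 0.1816] [-3.1332 -0.2281  0.0006] -6.137833785923679 13.6 0.5024818227300378 [ 0.1534  0.197  -0.5567  2.0762  0.1319  0.9021 -1.9021]
[0.5285 0.1667 0.1115] (array([0.5238, 0.1684, 0.1083]), np.float64(0.005739543607087229))
[0.5274 0.172  0.1115] (array([0.5248, 0.1687, 0.1118]), np.float64(0.00821678972931959))
0.1296793938941585 -0.05818409481487299
```

move_arm([
  {"tx": 0.026,"ty": -0.0121,"tz": 0,"twist": 0},
  {"tx": 0.026,"ty": -0.0121,"tz": 0,"twist": 0},
  {"tx": 0.026,"ty": -0.0121,"tz": 0,"twist": 0},
  {"tx": 0.026,"ty": -0.0121,"tz": 0,"twist": 0},
  {"tx": 0.026,"ty": -0.0121,"tz": 0,"twist": 0},
  {"tx": 0,"ty": 0,"tz": 0,"twist": 0},
  {"tx": 0,"ty": 0,"tz": 0.02,"twist": 0},
  {"tx": 0,"ty": 0,"tz": 0.02,"twist": 0},
  {"tx": 0,"ty": 0,"tz": 0.01,"twist": 0},
], gripper=-0.2)

```text
clock: 14.5
position: [0.5251, 0.1638, 0.13]
ee_rot: [3.132, 0.235, -0.004]
force: [0.2, -0.3, 0.4]
width: 0.6
gripper_force: 0.0
```

```bash
python3 - <<'E'
from h import *
a=snap('scene','s2.png');b=snap('top','t2.png')
c=np.zeros((400,800,3),np.uint8);c[:,:480]=cv2.resize(a[125:225,280:400],(480,400),interpolation=cv2.INTER_CUBIC);c[:304,480:]=cv2.resize(b[160:255,235:335],(320,304));cv2.imwrite('pics/c2.png',c[:,:,::-1])
s=arm.observe();r=s['ee_rot'];print(s['position'],2*np.arctan2(r[1],r[0]),s['force'])
E
```

```text
[0.52503682 0.16385669 0.1303529 ] 0.14885454721766384 [0.27853436 0.05042762 0.46753024]
```

View pics/c2.png

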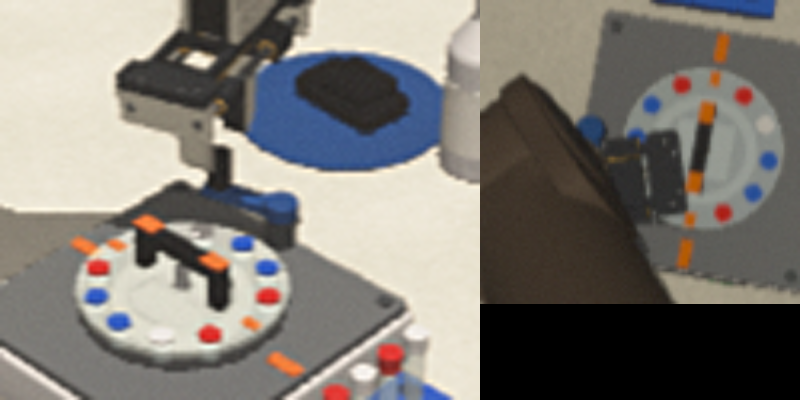

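The near finger is at crop (195,155), with the knob just behind it at (218,165), so the knob lies between the fingers. I go down and close lightly.

move_arm([
  {"tx": 0,"ty": 0,"tz": 0.01,"twist": 0},
  {"tx": 0,"ty": 0,"tz": 0.01,"twist": 0},
  {"tx": 0,"ty": 0,"tz": 0.009,"twist": 0},
  {"tx": 0,"ty": 0,"tz": 0,"twist": 0},
])

```text
clock: 15.0
position: [0.5254, 0.1641, 0.1014]
ee_rot: [3.132, 0.231, -0.003]
force: [-0.6, -0.1, -0.6]
width: 0.601
gripper_force: 0.0
```

move_arm([
  {"tx": 0,"ty": 0,"tz": 0,"twist": 0},
  {"tx": 0,"ty": 0,"tz": 0,"twist": 0},
  {"tx": 0,"ty": 0,"tz": 0,"twist": 0},
  {"tx": 0,"ty": 0,"tz": 0,"twist": 0},
  {"tx": 0,"ty": 0,"tz": 0,"twist": 0},
  {"tx": 0,"ty": 0,"tz": 0,"twist": 0},
  {"tx": 0,"ty": 0,"tz": 0,"twist": 0},
  {"tx": 0,"ty": 0,"tz": 0,"twist": 0},
], gripper=1, squeeze=15)

```text
clock: 15.8
position: [0.5262, 0.1647, 0.1029]
ee_rot: [-3.133, -0.231, -0.0]
force: [-0.7, 0.9, 2.7]
width: 0.212
gripper_force: 15.0
```

move_arm([
  {"tx": 0.0003,"ty": 0.006,"tz": 0,"twist": -0.07},
  {"tx": 0.0003,"ty": 0.006,"tz": 0,"twist": -0.07},
  {"tx": 0.0003,"ty": 0.006,"tz": 0,"twist": -0.07},
  {"tx": 0.0003,"ty": 0.006,"tz": 0,"twist": -0.07},
  {"tx": 0.0003,"ty": 0.006,"tz": 0,"twist": -0.07},
])

```text
clock: 16.3
position: [0.5372, 0.1371, 0.1028]
ee_rot: [2.95, 1.08, -0.003]
force: [-4.9, 0.2, 6.1]
width: 0.214
gripper_force: 15.0
```

move_arm([
  {"tx": 0.0003,"ty": 0.006,"tz": 0,"twist": -0.07},
  {"tx": 0.0003,"ty": 0.006,"tz": 0,"twist": -0.07},
  {"tx": 0.0003,"ty": 0.006,"tz": 0,"twist": -0.07},
  {"tx": 0.0003,"ty": 0.006,"tz": 0,"twist": -0.07},
  {"tx": 0.0003,"ty": 0.006,"tz": 0,"twist": -0.07},
])

```text
clock: 16.8
position: [0.5616, 0.1191, 0.1028]
ee_rot: [2.546, 1.839, -0.005]
force: [-6.3, -3.3, 8.5]
width: 0.213
gripper_force: 15.0
```

move_arm([
  {"tx": 0.0003,"ty": 0.006,"tz": 0,"twist": -0.07},
  {"tx": 0.0002,"ty": 0.004,"tz": 0,"twist": -0.05},
  {"tx": 0,"ty": 0.002,"tz": 0,"twist": -0.02},
  {"tx": 0,"ty": 0,"tz": 0,"twist": 0},
])

```text
clock: 17.2
position: [0.5726, 0.1164, 0.1027]
ee_rot: [-2.334, -2.103, 0.008]
force: [-8.5, -5.1, 12.7]
width: 0.211
gripper_force: 15.0
```

move_arm([
  {"tx": 0,"ty": 0.001,"tz": 0,"twist": 0},
  {"tx": 0,"ty": 0.001,"tz": 0,"twist": 0},
  {"tx": 0,"ty": 0,"tz": 0,"twist": 0},
])

```text
clock: 17.5
position: [0.5727, 0.1163, 0.1025]
ee_rot: [-2.333, -2.102, 0.012]
force: [-14.9, -4.6, 17.4]
width: 0.215
gripper_force: 15.0
```

The position is steady while the force rises, so the arm is at its stop. I release and retreat.

move_arm([
  {"tx": 0,"ty": 0,"tz": 0,"twist": 0},
  {"tx": 0,"ty": 0,"tz": 0,"twist": 0},
  {"tx": 0,"ty": 0,"tz": 0,"twist": 0},
  {"tx": 0,"ty": 0,"tz": 0,"twist": 0},
  {"tx": 0,"ty": 0,"tz": -0.01,"twist": 0},
  {"tx": 0,"ty": 0,"tz": -0.02,"twist": 0},
  {"tx": 0,"ty": 0,"tz": -0.03,"twist": 0},
  {"tx": 0,"ty": 0,"tz": -0.03,"twist": 0},
  {"tx": 0,"ty": 0,"tz": -0.03,"twist": 0},
], gripper=0.2)

```text
clock: 18.4
position: [0.5763, 0.118, 0.2247]
ee_rot: [-2.334, -2.103, -0.001]
force: [0.2, -0.1, -0.5]
width: 0.397
gripper_force: 0.0
```

move_arm([
  {"tx": -0.03,"ty": -0.03,"tz": 0,"twist": 0},
  {"tx": -0.03,"ty": -0.03,"tz": 0,"twist": 0},
  {"tx": -0.03,"ty": -0.03,"tz": 0,"twist": 0},
  {"tx": -0.03,"ty": -0.03,"tz": 0,"twist": 0},
  {"tx": 0,"ty": 0,"tz": 0,"twist": 0},
])

```text
clock: 18.9
position: [0.4407, 0.0067, 0.2226]
ee_rot: [2.338, 2.096, -0.008]
force: [0.0, -0.3, -0.5]
width: 0.402
gripper_force: 0.0
```

```bash
python3 - <<'E'
from h import *
a=snap('scene','s3.png');b=snap('top','t3.png')
c=np.zeros((406,800,3),np.uint8);c[:,:480]=cv2.resize(a[145:255,260:390],(480,406),interpolation=cv2.INTER_CUBIC);c[:304,480:]=cv2.resize(b[160:255,255:355],(320,304),interpolation=cv2.INTER_CUBIC);cv2.imwrite('pics/c3.png',c[:,:,::-1])
s=arm.observe();print(s['position'],s['clock'],s['force'])
E
```

```text
[0.44459977 0.01010074 0.22355378] 19.0 [0.52426312 0.1313568  1.26098756]
```

View pics/c3.png

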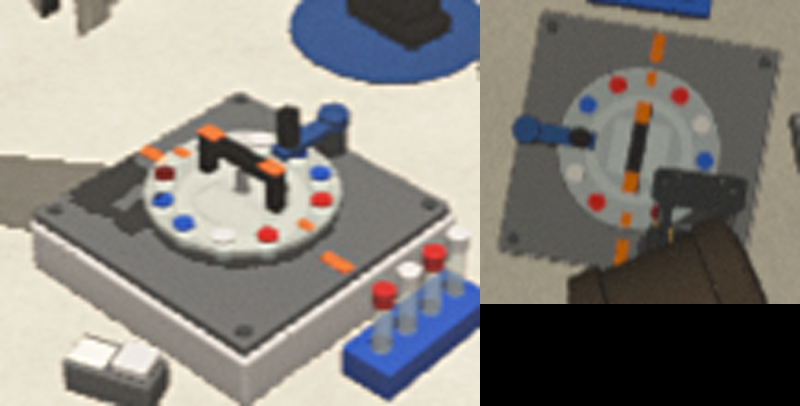

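The blue arm lies over the rim, perpendicular to the stripes (top crop: pivot (527,129), knob (580,137)). The carousel is home and nothing else has moved.

```bash
python3 -c "
from cell import arm
print(arm.sign_off())"
```

```text
the job is handed in; nothing more can be done
None
```

The carousel is turned and seated fully home on the deck, the blue hold-down arm is swung in over its rim to its stop, and the job is handed in at about 19 s on the robot's clock.

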